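Roll the trial lenses home and shut the lens case

TASK

The trial lenses in the middle row of the open lens case stand proud: take the twin-roller press out of its blue tray, set it down on the red end of that row and roll it to the green end, pressing steadily so that the sprung rack stays pushed part of the way down, never lifting off on the way and never bottoming out, until every lens is fully home. Then stand the press upright back in its blue tray, let go of it, and last of all shut the lid of the case. Touch the lenses and their rack with nothing but the press, and leave the other things on the desk where they are.

Things in the scene. Friction and masses are not known exactly. Their poses are not given: they have to be found in the camera images.
- press_grip (a point): centre of the orange handle of the twin-roller press, a loose upright tool. The handle measures 52 mm (x) by 26 mm (y) by 50 mm (z): grip it across its 26 mm. Its centre is 80 mm and its top 105 mm above the underside of the rollers. x lies along the roller axles, so the press rolls along its y; z is up. Turned half round it is the same
- press_foot (a point): the point midway between the two rollers of the press at the level of their undersides, 80 mm straight below press_grip, same axes. The two black rubber rollers (15 mm radius, 64 mm long, axles 36 mm apart in y) turn freely under an aluminium yoke 76 mm (x) by 62 mm (y), 42 mm high
- dock_in (a point): centre of the inner floor (5 mm above the desk) of the fixed blue tray in which the press stands at the start; inside it measures 102 mm (x) by 94 mm (y), its lip is 11 mm above the floor. The press stands in it on its rollers with its x along the tray's x, about 13 mm to spare on each side; z is up
- rack_mid (a point): middle of the top of the rack, the sprung middle row of the fixed open wooden lens case: two rails 210 mm long, 56 mm over both, with a red block at the -y and a green block at the +y end, level on top, 52 mm above the desk unless pressed. y runs from red to green, x away from the lid's hinge, z up. The press rolls along y from 77 mm on the red side to 77 mm on the green side of here
- rack (a joint): how far the rack is pressed down, m: 0 free, 0.010 bottomed out. It begins to sink at about 1 N and then by about 1 mm per newton, so 0.005 is about 6 N
- lid (a joint): opening of the case lid, rad: 0 fully shut, 1.57 upright, at most 1.95. A wooden panel 150 mm long from its hinge, 260 mm wide, 6 mm thick, with no handle; at the start it is open and leans a little past upright, towards the robot. A stiff hinge: it stays where it is left, and is pushed by 2 to 4 N near its free edge
- lid_hinge (a point): middle of the lid's hinge line, on the case's wall nearest the robot, 60 mm above the desk and 75 mm from the rack's middle along the rack's -x. The case, 150 mm (x) by 260 mm (y), has its middle at the rack's middle and walls 8 mm thick and 60 mm high. The point turns with the lid, its y stays along the hinge. The shut lid reaches from here away from the robot, its outer face 6 mm above the hinge line
- lens0 (a joint): how far trial lens 0 (of 0 to 7 from the red end; a 33 mm disc in a black rim with an 18 mm wide, 4 mm thick flat tab on top) stands proud of the rack's rails, m: 0 fully home and flush, up to 0.006 at the start. It stands 70 mm from the rack's middle towards the red end. A press of about 2.5 N slides it down and it stays down
- lens1 (a joint): how far trial lens 1 (of 0 to 7 from the red end; a 33 mm disc in a red rim with an 18 mm wide, 4 mm thick flat tab on top) stands proud of the rack's rails, m: 0 fully home and flush, up to 0.006 at the start. It stands 50 mm from the rack's middle towards the red end. A press of about 2.5 N slides it down and it stays down
- lens2 (a joint): how far trial lens 2 (of 0 to 7 from the red end; a 33 mm disc in a black rim with an 18 mm wide, 4 mm thick flat tab on top) stands proud of the rack's rails, m: 0 fully home and flush, up to 0.006 at the start. It stands 30 mm from the rack's middle towards the red end. A press of about 2.5 N slides it down and it stays down
- lens3 (a joint): how far trial lens 3 (of 0 to 7 from the red end; a 33 mm disc in a red rim with an 18 mm wide, 4 mm thick flat tab on top) stands proud of the rack's rails, m: 0 fully home and flush, up to 0.006 at the start. It stands 10 mm from the rack's middle towards the red end. A press of about 2.5 N slides it down and it stays down
- lens4 (a joint): how far trial lens 4 (of 0 to 7 from the red end; a 33 mm disc in a black rim with an 18 mm wide, 4 mm thick flat tab on top) stands proud of the rack's rails, m: 0 fully home and flush, up to 0.006 at the start. It stands 10 mm from the rack's middle towards the green end. A press of about 2.5 N slides it down and it stays down
- lens5 (a joint): how far trial lens 5 (of 0 to 7 from the red end; a 33 mm disc in a red rim with an 18 mm wide, 4 mm thick flat tab on top) stands proud of the rack's rails, m: 0 fully home and flush, up to 0.006 at the start. It stands 30 mm from the rack's middle towards the green end. A press of about 2.5 N slides it down and it stays down
- lens6 (a joint): how far trial lens 6 (of 0 to 7 from the red end; a 33 mm disc in a black rim with an 18 mm wide, 4 mm thick flat tab on top) stands proud of the rack's rails, m: 0 fully home and flush, up to 0.006 at the start. It stands 50 mm from the rack's middle towards the green end. A press of about 2.5 N slides it down and it stays down
- lens7 (a joint): how far trial lens 7 (of 0 to 7 from the red end; a 33 mm disc in a red rim with an 18 mm wide, 4 mm thick flat tab on top) stands proud of the rack's rails, m: 0 fully home and flush, up to 0.006 at the start. It stands 70 mm from the rack's middle towards the green end. A press of about 2.5 N slides it down and it stays down
- specs_case_mid (a point): bystander: a blue spectacle case with a steel seam, 62 x 160 x 38 mm; the point is its middle
- ruler_mid (a point): bystander: a white measuring ruler with black marks, 30 x 180 x 5 mm, lying flat; the point is its middle
- occluder_mid (a point): bystander: a black eye occluder (round paddle on a flat handle), about 150 mm long, 6 mm thick, lying flat; the point is its middle
- penlight_mid (a point): bystander: a steel penlight with a black head, about 126 mm long, 18 mm thick, lying; the point is its middle
- spray_mid (a point): bystander: a lens-spray bottle with a blue cap, 52 mm wide, 130 mm tall; the point is its middle
- mug_mid (a point): bystander: a blue mug, 80 mm wide, 90 mm tall; the point is its middle
- jar_mid (a point): bystander: a jar with a white cap, 60 mm wide, 60 mm tall; the point is its middle
- press: the twin-roller press as a whole, 105 mm tall, about 0.4 kg; origin at press_foot, same axes
Things that resemble listed ones, but are neither listed nor needed, are in the scene too. There is more than one size of the part that bears dock_in; the job needs the larger. Leave any purple look-alike of the press alone.

How it is judged (in metres and radians):
On the way, in this order (a step that is already met when the one before it is completed fails the run):
1. the press stands on the red end of the rack (its middle more than 60 mm from the rack's middle, within 15 mm of the row's line) and pushes the rack down by 2 to 9.5 mm (value of joint rack between 0.002 and 0.0095 m and x of press_foot in the frame of rack_mid between -0.015 and 0.015 m and y of press_foot in the frame of rack_mid below -0.06 m), for 0.1 s.
2. it passes the middle of the rack (within 20 mm), pushing it down by 2 to 9.5 mm, with the three lenses nearest the red end home (value of joint rack between 0.002 and 0.0095 m and x of press_foot in the frame of rack_mid between -0.015 and 0.015 m and y of press_foot in the frame of rack_mid between -0.02 and 0.02 m and value of joint each of lens0, lens1, lens2 below 0.0015 m), for 0.1 s.
3. it is at the green end (more than 60 mm from the middle), pushing the rack down by 2 to 9.5 mm, and all eight lenses are home (proud by less than 1.5 mm) (value of joint rack between 0.002 and 0.0095 m and x of press_foot in the frame of rack_mid between -0.015 and 0.015 m and y of press_foot in the frame of rack_mid above 0.06 m and value of joint each of lens0, lens1, lens2, lens3, lens4, lens5, lens6, lens7 below 0.0015 m), for 0.1 s.
4. the press stands upright in its blue tray again, let go (horizontal distance between press_foot and dock_in below 0.03 m and z of press_foot in the frame of dock_in between -0.004 and 0.006 m and angle between press_foot's own z axis and vertical below 0.1 rad and contact force between the fingers and press below 0.1 N), for 0.3 s.
5. the lid is shut (within 0.05 rad) (value of joint lid below 0.05 rad), for 0.2 s.
At the end, for the whole second after the job is handed in: All eight lenses are home (proud by less than 1.5 mm), the press stands upright (within 0.1 rad) on the floor of its blue tray (within 30 mm of its middle), at rest and let go, and the lid is shut (within 0.05 rad) (all of step 4 and value of joint each of lens0, lens1, lens2, lens3, lens4, lens5, lens6, lens7 below 0.0015 m and value of joint lid below 0.05 rad and linear speed of press below 0.02 m/s); the robot touches nothing.
It fails at once if within 45 mm of the rack's middle, the press lifts off, is set down or barely presses (rack down by under 0.8 mm, rollers within 8 mm of the rails) (y of press_foot in the frame of rack_mid between -0.045 and 0.045 m and x of press_foot in the frame of rack_mid between -0.04 and 0.04 m and z of press_foot in the frame of rack_mid below 0.008 m and value of joint rack below 0.0008 m).
It fails at once if the rack is bottomed out (pushed down by more than 9.8 mm) (value of joint rack above 0.0098 m).
It fails at once if the gripper or arm touches the rack or its lenses (contact force between any of the fingers, the arm and rack above 0.5 N).
It fails at once if a bystander is moved by more than 40 mm (distance of any of specs_case_mid, ruler_mid, occluder_mid, penlight_mid, spray_mid, mug_mid, jar_mid from where it was at the start of the episode above 0.04 m).
It also fails if it takes over 72 s, if anything falls off the work surface, if the arm or the gripper's body presses on something with over 40 N, if the wrist force passes 120 N, or if a joint passes its speed limit or range.

ROBOT

A 6-joint arm with a two-finger parallel gripper is mounted at the origin on the work surface. World frame = base frame: x ahead of the robot, y to its left, z up, the work surface at z = 0. Lengths are in mm, angles in rad, forces in N, time in s.
With the tool pointing down it reaches from about 300 to 775 mm from the base axis. Payload 14.6 kg.
Tool frame: the origin (TCP) lies at the very end of the fingers, on their centre line; the grasp point (between the pads) lies 19 mm behind it; z points along the fingers, y is the line along which they close (so a half turn about z gives the same grasp; the last joint's range is limited). The gripper opens to 94 mm and grips with 3 to 60 N. Pads are 16 mm wide; open, the fingers measure 119 mm over their backs; the gripper's body (75 mm by 177 mm) begins 78 mm behind the grasp point.
Start: joints at [1.213, 0.3, 1.521, -0, 1.321, -0.067], TCP at [157.693, 526.899, 205.446] pointing down, gripper open.
Joint ranges: [-3.03, 3.03], [-0.79, 2.21], [0.23, 2.52], [-1.04, 4.18], [0, 3.07], [-2.55, 2.55]. Speed limits (rad/s): [2.22, 2.22, 2.57, 3.14, 3.14, 3.14].

INTERFACE

Orientations are given as [roll, pitch, yaw] about the fixed x, y, z axes, in that order (R = Rz(yaw) Ry(pitch) Rx(roll)).
In Python, from cell import manip, eyes, ticket gives the robot as it stands. The module is installed in compiled form; this text tells all that it offers.
- The arm moves only by the tool arm_command, never from a script. Its argument "plan" is a list of rows, each a list of 5 numbers: the opening, from -1 (shut) to 1 (fully open), then the shift along the tool's x, y, z in m, then the turn about the tool's z in rad. In form: [[jaw, dx, dy, dz, roll], ...]. A call has 1 to 20 rows; each row shifts and turns the commanded pose from where the row before left it, along the tool's axes as they then stand; what a row does not reach is not made up. A row lasts 1/8 s, in which the tool goes at most 62.5 mm and 10.7 degrees, less where a joint would pass 70% of its speed; a pose out of reach is approached as far as the arm can. A call is refused whole if a number of a shift passes 0.0625 or a number of a turn 0.188, either way. A call with a gripper value outside its range is refused whole. The fingers move at their own pace and stop on an object; "newtons" is the grip in N (left out, the last holds). Time passes only in rows, so rows that do not move let the fingers close. It gives the time, the measured TCP pose, the force, the opening and the grip force at its end, in the units of the state.
- manip.read_state(): the state, without advancing time (a new reading comes with each control period).
- eyes.camera(name): name is "side" or "top"; returns a dict with "img" (400x640x3 uint8, blue, green, red), "z_map" (400x640 float32, mm along the optical axis (not along the pixel's ray), 0 where there is no reading), "fx", "fy", "cx", "cy" (pixels), "eye" and "orientation" of the camera in the world. Camera axes: x right, y down, z forward; pixel columns grow to the right and rows downward; lengths in mm; the calibration is good to about 2 mm. A picture is of the moment at which its call begins.
- ticket.sign_off(): hands the job in; it is judged then, once.
The state is a dict: "clock": time; "joints": joint angles; "qd": joint speeds; "effort": joint torques, N m; "eef_pos": TCP position; "eef_rot": TCP orientation; "wrist_force": force on the tool from outside, world axes, zero at the start; "moment": the same for the moment, N m; "finger_gap": finger opening in mm; "finger_force": force on a finger pad.
Only numpy, scipy, OpenCV 4.12 (cv2) and the standard library are available. Lean on these libraries where they do the work, as an engineer would, in place of code of your own. Each camera call takes 0.05 s, during which the arm holds its last target. There are 200 camera calls.

## Working session

There is one attempt and no reset: what is moved stays moved. The work goes in short steps, Python scripts to look and compute and a tool call to move; the robot and the scene stay as the last step left them, time stands still between calls to the robot, and variables do not carry over. Pictures are saved under pics/ and viewed, at most 10 in all, crops included, and the job is handed in when it is done.

Besides the shell and the picture viewer there is one more tool, called after "Emit:" as name(argument=value, ...), one argument or row to a line, values as JSON. arm_command: Moves the arm, as the interface text tells. Its arguments: {"type":"object","properties":{"plan":{"type":"array"},"newtons":{"type":"number"}},"required":["plan"]}

```bash
mkdir -p pics; cat > h.py <<'E'
import numpy as np, cv2
from scipy.spatial.transform import Rotation as R
from cell import manip, eyes, ticket
def rot(c):
    o=np.array(c["orientation"],float)
    return o if o.shape==(3,3) else R.from_euler('xyz',o).as_matrix() if o.size==3 else R.from_quat(o).as_matrix()
def cloud(c):
    v,u=np.mgrid[:400,:640]; z=c["z_map"]
    p=np.stack([(u-c["cx"])/c["fx"]*z,(v-c["cy"])/c["fy"]*z,z],-1)
    return p@rot(c).T+np.array(c["eye"])
def ray(c,u,v,h):
    d=rot(c)@np.array([(u-c["cx"])/c["fx"],(v-c["cy"])/c["fy"],1]); e=np.array(c["eye"]); return e+d*(h-e[2])/d[2]
E
python3 - <<'E'
from h import *
for n in("top","side"):
    c=eyes.camera(n); cv2.imwrite(f"pics/{n}0.png",c["img"]); print(n,c["fx"],c["cx"],c["cy"],c["eye"],c["orientation"])
print(manip.read_state())
E
```

```text
top 372.1677083766663 322.68367264001193 201.77760964507425 [ 416.32849451  -13.2946057  1045.99930385] [-2.96680315e+00  2.30555899e-03 -1.59249699e+00]
side 505.1364830177425 325.0775256704116 198.2558680480209 [ 274.89677037 1080.67285575  890.14451582] [-2.1806301  -0.01882564 -2.85665515]
{'clock': 0.1, 'joints': array([ 1.21336537e+00,  3.00403117e-01,  1.52152368e+00, -1.26565474e-05,
        1.32069956e+00, -6.65816370e-02]), 'qd': array([ 7.89490601e-05, -3.31135892e-03, -3.47262589e-03, -4.36419969e-04,
        1.85122478e-03,  2.73678424e-04]), 'effort': array([ 1.45007711e-03, -5.32644331e+01, -3.53281546e+01,  7.10526528e-02,
        2.35679455e-02, -6.52608173e-05]), 'eef_pos': array([157.63414764, 526.67798628, 204.94790345]), 'eef_rot': array([-3.14056043e+00, -5.65420044e-05,  2.85074644e+00]), 'wrist_force': array([ 0.0671166 , -0.34449221, -0.10247755]), 'moment': array([-0.00031577, -0.02339052,  0.03837956]), 'finger_force': 0.0, 'finger_gap': 93.934370272818}
```

View pics/top0.png

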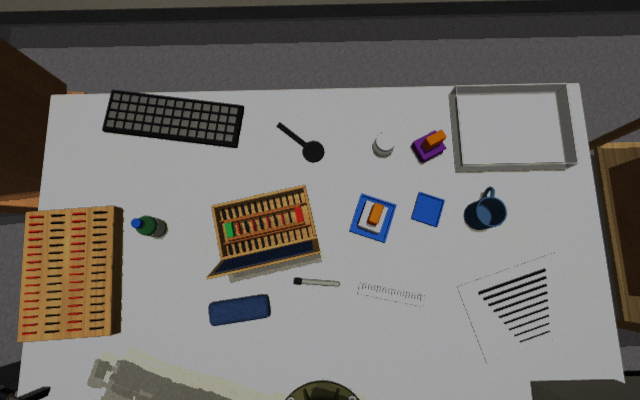

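View pics/side0.png

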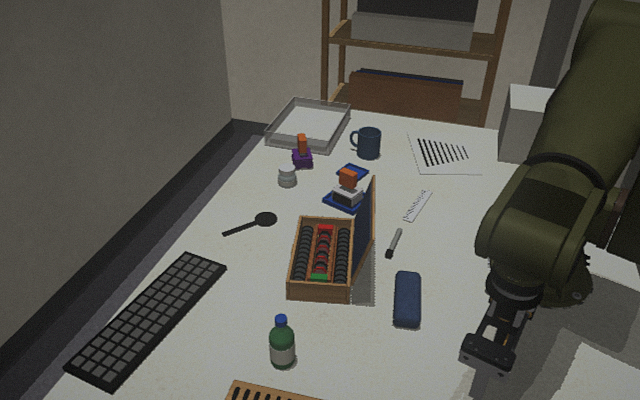

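Candidates: an orange-handled press with aluminium yoke at top (375,214), and a purple-bodied look-alike at (430,146), which I leave alone. The large blue tray is at (373,218), with a smaller blue one at (428,209). The middle row runs from the red block (299,214) to the green block (229,230); the larger brown case at (70,270) is not it. I choose the press at (375,214) in the tray at (373,218).

```bash
cat > m.py <<'E'
from h import *
c=eyes.camera("top"); im=c["img"]; P=cloud(c); hsv=cv2.cvtColor(im,cv2.COLOR_BGR2HSV)
def m(lo,hi,x0,y0,x1,y1):
    a=np.zeros((400,640),np.uint8); a[y0:y1,x0:x1]=255
    return cv2.inRange(hsv,lo,hi)&a
def rep(n,k,h):
    v,u=np.nonzero(k); rc=cv2.minAreaRect(np.c_[u,v].astype(np.float32))
    b=np.array([ray(c,*q,h)[:2] for q in cv2.boxPoints(rc)])
    e=np.roll(b,-1,0)-b
    print(n,len(u),"px",u.mean().round(1),v.mean().round(1),"centroid",ray(c,u.mean(),v.mean(),h).round(1)[:2],"rect",b.mean(0).round(1),
      "edges",np.linalg.norm(e,axis=1)[:2].round(1),"ang",np.degrees(np.arctan2(e[:2,1],e[:2,0])).round(1),"zmed",np.median(P[k>0],0).round(1))
org=m((5,150,90),(18,255,255),350,195,400,245)
z=P[...,2]
rep("orange",org,110)
rep("orange top",org&((np.abs(z-110)<6)*255).astype(np.uint8),110)
rep("tray",m((100,120,60),(125,255,255),340,185,402,250),16)
rep("small",m((100,120,60),(125,255,255),405,185,450,230),10)
rep("red",m((0,170,120),(4,255,255),288,200,312,226)|m((174,170,120),(180,255,255),288,200,312,226),52)
rep("green",m((45,120,80),(80,255,255),215,215,240,245),52)
# yoke: white region in tray
yk=((z>40)&(z<62)).astype(np.uint8)*255; a=np.zeros_like(yk); a[195:240,350:398]=255
rep("yoke",yk&a,52)
cv2.imwrite("pics/crop1.png",cv2.resize(im[170:290,200:400],(800,480),interpolation=cv2.INTER_CUBIC))
# lid points
k=(z>75)&(z<215); k[:, :200]=0; k[:,325:]=0; k[:200]=0;k[285:]=0
q=P[k]; print("lid",len(q),q.min(0).round(),q.max(0).round())
for h in (0,1,2,3): 
    s=q[(q[:,2]>80+h*30)&(q[:,2]<110+h*30)]; 
    if len(s): print(h,len(s),s.mean(0).round(1),s.min(0).round(),s.max(0).round())
E
python3 m.py
```

```text
orange 194 px 375.7 213.0 centroid [ 549.7 -148.6] rect [ 550.  -148.6] edges [50.8 24.9] ang [ -21.8 -111.4] zmed [ 549.8 -148.7  109. ]
orange top 190 px 375.7 212.9 centroid [ 550.  -148.7] rect [ 550.1 -148.8] edges [50.4 24.9] ang [ -22.2 -111.7] zmed [ 550.  -148.8  109. ]
tray 791 px 372.8 218.7 centroid [ 547.2 -153.4] rect [ 550.6 -153.1] edges [113.  104.5] ang [ -19.7 -109.6] zmed [ 543.5 -154.9    5.8]
small 763 px 427.7 209.2 centroid [ 571.6 -310. ] rect [ 571.8 -310. ] edges [82.5 75.8] ang [ -20.  -108.5] zmed [ 572.8 -311.8    3.5]
red 88 px 298.7 213.8 centroid [560.3  50.6] rect [560.3  50.4] edges [17.  38.5] ang [ -79.8 -169.5] zmed [560.3  50.   50.8]
green 98 px 228.6 229.7 centroid [521.5 238.8] rect [521.6 238.9] edges [17.8 39.3] ang [ -79.8 -167.6] zmed [520.8 238.4  51. ]
yoke 387 px 371.1 217.5 centroid [ 546.1 -144.2] rect [ 549.9 -147.9] edges [75.2 61.8] ang [ -21.4 -111.1] zmed [ 545.3 -139.8   46. ]
lid 1642 [399.  -4.  75.] [490. 253. 207.]
0 254 [460.5 128.4  95.4] [431.   2.  80.] [487. 253. 110.]
1 273 [452.2 126.  125.1] [421.  -1. 110.] [480. 253. 140.]
2 310 [444.3 122.4 155.1] [414.  -1. 140.] [470. 250. 170.]
3 440 [434.3 123.2 186.1] [403.  -4. 170.] [462. 251. 200.]
```

View pics/crop1.png

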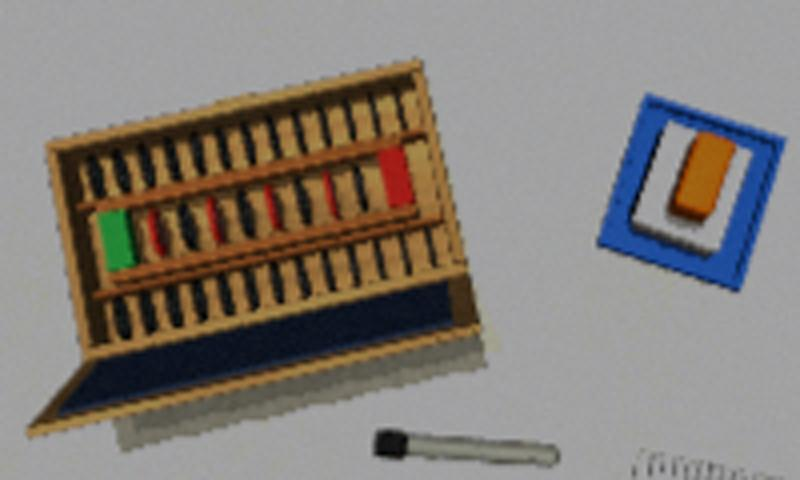

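The crop confirms it: orange handle on a light yoke in the larger blue tray (crop 708,175). The red block is at (397,178), the green block at (115,238), and the lid leans toward the robot. Moving above the press.

Emit:
arm_command(
  plan=[
    [1,0,0,-0.04,0],
    [1,0,0,-0.04,0],
    [1,-0.02,-0.019,0,0],
    [1,-0.035,-0.033,0,0],
    [1,-0.0356,-0.0334,0,0],
    [1,-0.0356,-0.0334,0,0],
    [1,-0.0356,-0.0334,0,0],
    [1,-0.0356,-0.0334,0,0],
    [1,-0.0356,-0.0334,0,0],
    [1,-0.0356,-0.0334,0,0],
    [1,-0.0356,-0.0334,0,0],
    [1,-0.0356,-0.0334,0,0],
    [1,-0.0356,-0.0334,0,0],
    [1,-0.0356,-0.0334,0,0],
    [1,-0.0356,-0.0334,0,0],
    [1,-0.0356,-0.0334,0,0],
    [1,-0.035,-0.033,0,0],
    [1,-0.0356,-0.0334,0,0],
    [1,-0.0168,-0.0152,0,0],
    [1,0,0,0,0.09],
  ],
)

```text
clock: 2.65
eef_pos: [550.4, -149.8, 284.4]
eef_rot: [-3.141, -0.002, 2.757]
wrist_force: [0.1, 0.4, -0.6]
finger_gap: 94.4
finger_force: 0.0
```

Emit:
arm_command(
  plan=[
    [1,0,0,0.036,0],
    [1,0,0,0.036,0],
    [1,0,0,0.036,0],
    [1,0,0,0.036,0],
    [1,0,0,0.036,0],
    [1,0,0,0.025,0],
    [1,0,0,0.01,0],
    [1,0,0,0,0],
    [-1,0,0,0,0],
    [-1,0,0,0,0],
    [-1,0,0,0,0],
    [-1,0,0,0,0],
    [-1,0,0,0,0],
    [-1,0,0,0,0],
  ],
  newtons=40,
)

```text
clock: 4.4
eef_pos: [550.2, -148.4, 70.5]
eef_rot: [-3.142, 0.0, 2.761]
wrist_force: [0.0, 0.6, -0.1]
finger_gap: 37.5
finger_force: 0.0
```

Emit:
arm_command(
  plan=[
    [-1,0,0,0,0],
    [-1,0,0,0,0],
    [-1,0,0,0,0],
    [-1,0,0,0,0],
  ],
)

```text
clock: 4.9
eef_pos: [550.2, -148.4, 70.5]
eef_rot: [-3.142, 0.0, 2.761]
wrist_force: [-0.5, -1.2, 0.6]
finger_gap: 25.8
finger_force: 40.0
```

```bash
python3 - <<'E'
from h import *
s=manip.read_state(); print({k:np.round(s[k],3) for k in("joints","eef_pos","eef_rot","wrist_force","finger_gap","finger_force")})
E
```

```text
{'joints': array([-0.328,  0.487,  1.596, -0.   ,  1.059, -1.518]), 'eef_pos': array([ 550.156, -148.42 ,   70.465]), 'eef_rot': array([-3.142,  0.   ,  2.761]), 'wrist_force': array([-0.462, -1.169,  0.64 ]), 'finger_gap': np.float64(25.798), 'finger_force': np.float64(40.0)}
```

Emit:
arm_command(
  plan=[
    [-1,0,0,-0.02,0],
    [-1,0,0,-0.04,0],
    [-1,0,0,-0.04,0],
    [-1,0,0,0,-0.146],
    [-1,0,0,0,-0.146],
    [-1,0,0,0,-0.146],
    [-1,0,0,0,-0.146],
    [-1,-0.0025,0.0105,0,0],
    [-1,-0.005,0.021,0,0],
    [-1,-0.0063,0.0266,0,0],
    [-1,-0.0063,0.0266,0,0],
    [-1,-0.0063,0.0266,0,0],
    [-1,-0.0063,0.0266,0,0],
    [-1,-0.0063,0.0266,0,0],
    [-1,-0.0063,0.0266,0,0],
    [-1,-0.005,0.021,0,0],
    [-1,0,0.001,0,0],
    [-1,0,0,0,0],
  ],
)

```text
clock: 7.15
eef_pos: [556.1, 70.7, 170.4]
eef_rot: [-3.142, -0.0, -2.939]
wrist_force: [-0.2, -0.1, -4.0]
finger_gap: 25.8
finger_force: 40.0
```

```bash
cat > s.py <<'E'
from h import *
s=manip.read_state(); d=s["eef_pos"]-np.array([541,144.7,0]); a=np.radians(11.65)
print("rack x",(d[0]*np.cos(a)+d[1]*np.sin(a)).round(1),"y",(-d[0]*np.sin(a)+d[1]*np.cos(a)).round(1),"foot z",(d[2]-65.5).round(2),s["eef_rot"].round(4),s["wrist_force"].round(2),s["clock"])
E
python3 s.py; python3 - <<'E'
from h import *
c=eyes.camera("side"); cv2.imwrite("pics/side1.png",cv2.resize(c["img"][100:320,220:460],(800,733))[:600])
E
```

```text
rack x -0.1 y -75.5 foot z 104.87 [-3.1415e+00 -3.0000e-04 -2.9389e+00] [-0.15 -0.11 -4.01] 7.15
```

View pics/side1.png

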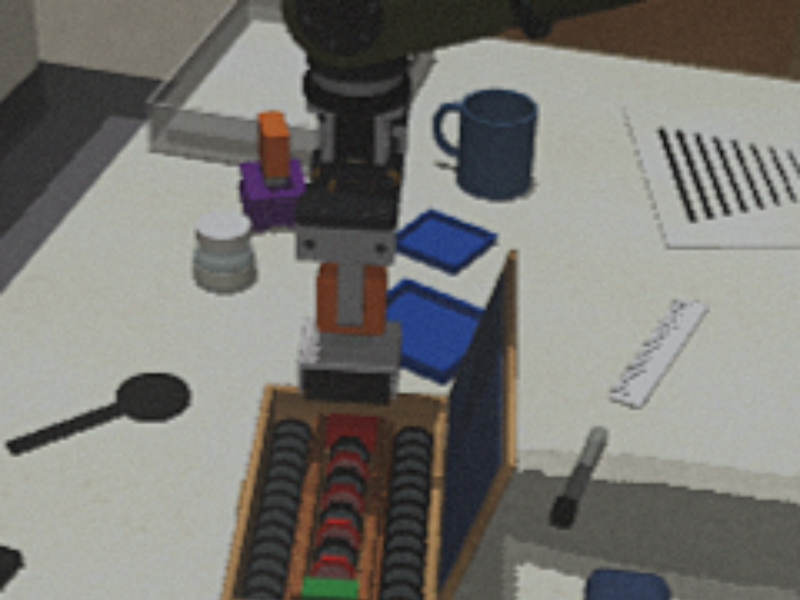

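The press is held upright over the red end, its yoke at (350,360), lined up with the red block (350,430). Lowering.

Emit:
arm_command(
  plan=[
    [-1,0,0,0.015,0],
    [-1,0,0,0.02,0],
    [-1,0,0,0.01,0],
    [-1,0,0,0.005,0],
    [-1,0,0,0.0025,0],
    [-1,0,0,0.0015,0],
    [-1,0,0,0.001,0],
    [-1,0,0,0,0],
  ],
)

```text
clock: 8.2
eef_pos: [556.6, 70.5, 115.7]
eef_rot: [-3.141, 0.0, -2.938]
wrist_force: [-0.9, -1.3, -0.7]
finger_gap: 25.9
finger_force: 40.0
```

```bash
python3 s.py
```

```text
rack x 0.2 y -75.9 foot z 50.19 [-3.1414e+00  5.0000e-04 -2.9384e+00] [-0.85 -1.26 -0.66] 8.2
```

Emit:
arm_command(
  plan=[
    [-1,0,0,0.001,0],
    [-1,0,0,0.001,0],
    [-1,0,0,0.001,0],
    [-1,0,0,0,0],
    [-1,0,0,0,0],
  ],
)

```text
clock: 8.82
eef_pos: [556.5, 70.5, 112.6]
eef_rot: [-3.141, 0.0, -2.938]
wrist_force: [-0.5, -2.1, 2.2]
finger_gap: 25.6
finger_force: 40.0
```

```bash
python3 s.py
```

```text
rack x 0.2 y -75.8 foot z 47.1 [-3.1415e+00  4.0000e-04 -2.9384e+00] [-0.47 -2.06  2.16] 8.825
```

Depth is about 5 mm at 6.2 N, as wanted. Rolling.

Emit:
arm_command(
  plan=[
    [-1,0,0.002,0,0],
    [-1,0,0.004,0,0],
    [-1,0,0.004,0,0],
    [-1,0,0.004,0,0],
    [-1,0,0.004,0,0],
    [-1,0,0.004,0,0],
    [-1,0,0.004,0,0],
    [-1,0,0.004,0,0],
    [-1,0,0.004,0,0],
  ],
)

```text
clock: 9.95
eef_pos: [549.5, 104.2, 112.4]
eef_rot: [3.141, 0.0, -2.938]
wrist_force: [0.8, -2.1, 2.1]
finger_gap: 25.8
finger_force: 40.0
```

```bash
python3 s.py
```

```text
rack x 0.2 y -41.4 foot z 46.95 [ 3.1415e+00  1.0000e-04 -2.9384e+00] [ 0.75 -2.07  2.13] 9.95
```

Emit:
arm_command(
  plan=[
    [-1,0,0.004,0,0],
    [-1,0,0.004,0,0],
    [-1,0,0.004,0,0],
    [-1,0,0.004,0,0],
    [-1,0,0.004,0,0],
    [-1,0,0.004,0,0],
    [-1,0,0.004,0,0],
    [-1,0,0.004,0,0],
    [-1,0,0.004,0,0],
    [-1,0,0.004,0,0],
  ],
)

```text
clock: 11.2
eef_pos: [541.4, 143.3, 112.4]
eef_rot: [3.142, -0.0, -2.938]
wrist_force: [0.9, -0.9, 2.9]
finger_gap: 25.6
finger_force: 40.0
```

```bash
python3 s.py
```

```text
rack x 0.1 y -1.5 foot z 46.94 [ 3.1415 -0.     -2.9383] [ 0.89 -0.93  2.9 ] 11.2
```

Emit:
arm_command(
  plan=[
    [-1,0,0.004,0,0],
    [-1,0,0.004,0,0],
    [-1,0,0.004,0,0],
    [-1,0,0.004,0,0],
    [-1,0,0.004,0,0],
    [-1,0,0.004,0,0],
    [-1,0,0.004,0,0],
    [-1,0,0.004,0,0],
    [-1,0,0.004,0,0],
    [-1,0,0.004,0,0],
  ],
)

```text
clock: 12.45
eef_pos: [533.3, 182.5, 112.4]
eef_rot: [3.142, -0.0, -2.938]
wrist_force: [0.7, -1.2, 2.5]
finger_gap: 25.7
finger_force: 40.0
```

```bash
python3 s.py
```

```text
rack x 0.1 y 38.5 foot z 46.92 [ 3.1415e+00 -1.0000e-04 -2.9384e+00] [ 0.75 -1.23  2.55] 12.45
```

Emit:
arm_command(
  plan=[
    [-1,0,0.004,0,0],
    [-1,0,0.004,0,0],
    [-1,0,0.004,0,0],
    [-1,0,0.004,0,0],
    [-1,0,0.004,0,0],
    [-1,0,0.004,0,0],
    [-1,0,0.004,0,0],
    [-1,0,0.004,0,0],
    [-1,0,0.004,0,0],
    [-1,0,0.002,0,0],
    [-1,0,0,0,0],
    [-1,0,0,0,0],
    [-1,0,0,0,0],
  ],
)

```text
clock: 14.08
eef_pos: [525.7, 219.4, 112.5]
eef_rot: [3.141, -0.0, -2.939]
wrist_force: [-0.3, 0.4, 1.2]
finger_gap: 25.8
finger_force: 40.0
```

```bash
python3 s.py
```

```text
rack x 0.1 y 76.2 foot z 46.95 [ 3.1415 -0.     -2.9385] [-0.35  0.44  1.18] 14.075
```

Emit:
arm_command(
  plan=[
    [-1,0,0,-0.01,0],
    [-1,0,0,-0.03,0],
    [-1,0,0,-0.03,0],
    [-1,0,-0.02,0,0],
    [-1,0,-0.04,0,0],
    [-1,0,-0.04,0,0],
    [-1,0,-0.04,0,0],
    [-1,0,-0.04,0,0],
    [-1,0,-0.02,0,0],
    [-1,0,0,0,0],
  ],
)

```text
clock: 15.32
eef_pos: [565.8, 22.2, 181.5]
eef_rot: [3.141, -0.002, -2.94]
wrist_force: [0.0, 1.0, -3.7]
finger_gap: 25.7
finger_force: 40.0
```

```bash
python3 s.py; python3 - <<'E'
from h import *
c=eyes.camera("top"); im=c["img"]; hsv=cv2.cvtColor(im,cv2.COLOR_BGR2HSV)
k=cv2.inRange(hsv,(100,120,50),(125,255,255)); a=np.zeros_like(k); a[185:250,340:402]=1; k*=a
v,u=np.nonzero(k); rc=cv2.minAreaRect(np.c_[u,v].astype(np.float32))
b=np.array([ray(c,*q,12)[:2] for q in cv2.boxPoints(rc)]); e=np.roll(b,-1,0)-b
print("tray",len(u),b.mean(0),ray(c,u.mean(),v.mean(),10),np.linalg.norm(e,axis=1),np.degrees(np.arctan2(e[:,1],e[:,0])))
s=eyes.camera("side")
cv2.imwrite("pics/rack2.png",np.hstack([cv2.resize(im[180:280,200:300],(400,400),interpolation=2),cv2.resize(s["img"][205:305,280:380],(400,400),interpolation=2)]))
E
```

```text
rack x -0.5 y -125.0 foot z 115.99 [ 3.1412e+00 -1.6000e-03 -2.9404e+00] [ 0.04  1.02 -3.74] 15.325
tray 1476 [ 550.84832255 -153.45829951] [ 550.53519471 -153.55812827   10.        ] [113.09241582 104.77791419 112.48859166 102.94404349] [ -19.5904799  -109.44064031  159.47361141   70.9064591 ]
```

View pics/rack2.png

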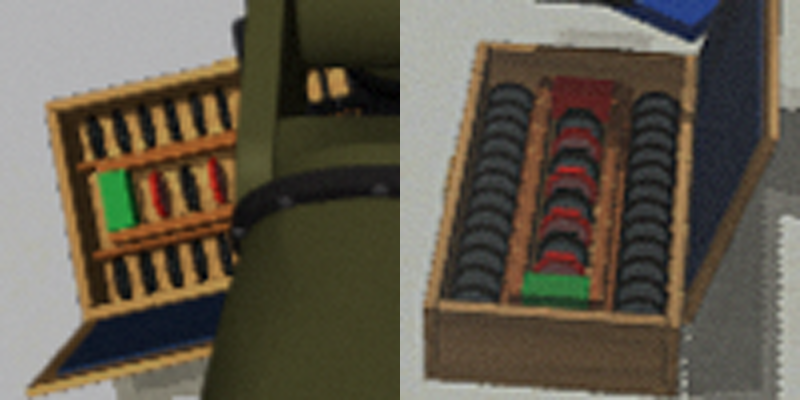

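The rack at side (570,190) looks level, and the tray is empty. A quick depth check of the lens tabs before putting the press back.

```bash
python3 - <<'E'
from h import *
c=eyes.camera("side"); d=cloud(c)-np.array([541,144.7,0]); a=np.radians(11.65)
x=d[...,0]*np.cos(a)+d[...,1]*np.sin(a); y=-d[...,0]*np.sin(a)+d[...,1]*np.cos(a); z=d[...,2]
ok=c["z_map"]>0
for i in range(8):
    yc=-70+20*i; m=ok&(abs(y-yc)<6)&(z>30)&(z<75)
    t=z[m&(abs(x)<8)]; r=z[m&(abs(abs(x)-24)<3)]
    print(i,len(t),np.sort(t)[-4:].round(1),"rail",np.sort(r)[-4:].round(1))
for yc in(-96,96):
    t=z[ok&(abs(y-yc)<6)&(abs(x)<12)&(z>30)&(z<75)]; print("block",yc,np.percentile(t,[50,95]).round(1))
E
```

```text
0 28 [53.4 53.8 53.8 54.9] rail [54.2 54.4 54.7 55.7]
1 29 [53.5 54.  54.1 55.4] rail [52.  52.8 53.1 53.4]
2 28 [52.8 53.  53.6 54.3] rail [52.5 53.2 54.3 55.4]
3 31 [51.7 51.7 54.3 55.1] rail [52.4 52.5 53.  53.3]
4 31 [52.6 53.3 54.3 54.5] rail [53.  54.1 54.9 55.3]
5 34 [51.7 51.8 51.8 53.9] rail [52.9 53.3 54.  55.2]
6 38 [53.2 53.4 53.5 54.2] rail [52.1 52.2 52.2 52.3]
7 37 [53.1 53.5 53.5 54.1] rail [52.2 52.4 53.8 54.6]
block -96 [51.9 54.2]
block 96 [52.3 55.5]
```

All eight tabs are level with the rails. Moving the press to the tray.

Emit:
arm_command(
  plan=[
    [-1,0.004,-0.012,0,0],
    [-1,0.0077,-0.026,0,0],
    [-1,0.0077,-0.026,0,0],
    [-1,0.0077,-0.026,0,0],
    [-1,0.0077,-0.026,0,0],
    [-1,0.0077,-0.026,0,0],
    [-1,0.0077,-0.026,0,0],
    [-1,0,0,0,0.1375],
    [-1,0,0,0,0.1375],
    [-1,0,0,0,0.1375],
    [-1,0,0,0,0.1375],
    [-1,0,0,0.02,0],
    [-1,0,0,0.03,0],
    [-1,0,0,0.02,0],
    [-1,0,0,0,0],
  ],
)

```text
clock: 17.35
eef_pos: [550.0, -151.0, 111.3]
eef_rot: [-3.141, -0.003, 2.795]
wrist_force: [0.1, -0.3, -3.8]
finger_gap: 25.8
finger_force: 40.0
```

Emit:
arm_command(
  plan=[
    [-1,-0.0016,-0.002,0.01,0],
    [-1,0,0,0.015,0],
    [-1,0,0,0.008,0],
    [-1,0,0,0.004,0],
    [-1,0,0,0.002,0],
    [-1,0,0,0.001,0],
    [-1,0,0,0,0],
    [-1,0,0,0,0],
  ],
)

```text
clock: 18.35
eef_pos: [551.8, -153.6, 72.7]
eef_rot: [-3.142, 0.0, 2.795]
wrist_force: [-1.1, -0.1, -3.7]
finger_gap: 25.8
finger_force: 40.0
```

Emit:
arm_command(
  plan=[
    [-1,0,0,0.001,0],
    [-1,0,0,0.001,0],
    [-1,0,0,0,0],
    [-1,0,0,0,0],
  ],
)

```text
clock: 18.85
eef_pos: [551.7, -153.6, 70.5]
eef_rot: [3.142, 0.0, 2.795]
wrist_force: [0.7, -0.9, -2.8]
finger_gap: 25.9
finger_force: 40.0
```

Emit:
arm_command(
  plan=[
    [-1,0,0,0.0004,0],
    [-1,0,0,0,0],
    [0,0,0,0,0],
    [0,0,0,0,0],
    [0,0,0,0,0],
    [0,0,0,0,0],
    [0,0,0,0,0],
    [0,0,0,-0.02,0],
    [0,0,0,-0.04,0],
    [0,0,0,-0.06,0],
    [0,0,0,-0.06,0],
    [0,0,0,-0.03,0],
    [0,0,0,0,0],
  ],
)

```text
clock: 20.48
eef_pos: [552.2, -153.8, 282.2]
eef_rot: [3.142, 0.004, 2.795]
wrist_force: [0.3, 0.8, -0.3]
finger_gap: 46.9
finger_force: 0.0
```

```bash
python3 m.py; python3 s.py; python3 - <<'E'
from h import *
c=eyes.camera("side"); cv2.imwrite("pics/side3.png",cv2.resize(c["img"][120:260,280:420],(560,560),interpolation=2))
E
```

```text
orange 0 px nan nan centroid [nan nan] rect [1181.7  885.9] edges [0. 0.] ang [0. 0.] zmed [nan nan nan]
orange top 0 px nan nan centroid [nan nan] rect [1181.7  885.9] edges [0. 0.] ang [0. 0.] zmed [nan nan nan]
tray 314 px 361.6 211.5 centroid [ 568.3 -123.2] rect [ 551.9 -152.3] edges [113.2 101.7] ang [ -19.7 -109.5] zmed [ 572.1 -116.5    6.2]
small 51 px 426.5 212.8 centroid [ 561.3 -305.8] rect [ 563.8 -308.4] edges [22.8 33.4] ang [ -21.8 -110.2] zmed [ 552.8 -293.1    7.1]
red 89 px 298.7 213.8 centroid [560.5  50.7] rect [560.4  50.6] edges [17.  38.4] ang [ -77.  -166.8] zmed [560.3  50.   50.6]
green 100 px 228.7 229.8 centroid [521.3 238.4] rect [521.8 238.5] edges [18.  39.6] ang [ -81.7 -169.5] zmed [520.8 238.2  51.2]
yoke 52 px 363.5 212.1 centroid [ 561.2 -124.3] rect [ 562.7 -125.2] edges [72.8  5.1] ang [ -20.5 -110.1] zmed [ 561.  -123.8   46. ]
lid 1644 [399.  -4.  75.] [490. 254. 207.]
0 246 [460.7 127.6  95. ] [431.   2.  80.] [487. 254. 110.]
1 287 [452.6 124.4 125. ] [421.  -1. 110.] [480. 254. 140.]
2 308 [443.9 123.7 155.7] [412.  -4. 140.] [470. 250. 170.]
3 444 [433.9 124.5 186.6] [399.  -4. 170.] [462. 250. 200.]
rack x -49.8 y -294.4 foot z 214.54 [3.1416e+00 8.0000e-04 2.7948e+00] [-0.25  0.63 -0.55] 20.525m.py:10: RuntimeWarning: Mean of empty slice.
  print(n,len(u),"px",u.mean().round(1),v.mean().round(1),"centroid",ray(c,u.mean(),v.mean(),h).round(1)[:2],"rect",b.mean(0).round(1),
  ret = ret.dtype.type(ret / rcount)
  return _methods._mean(a, axis=axis, dtype=dtype,
  ret = um.true_divide(
```

View pics/side3.png

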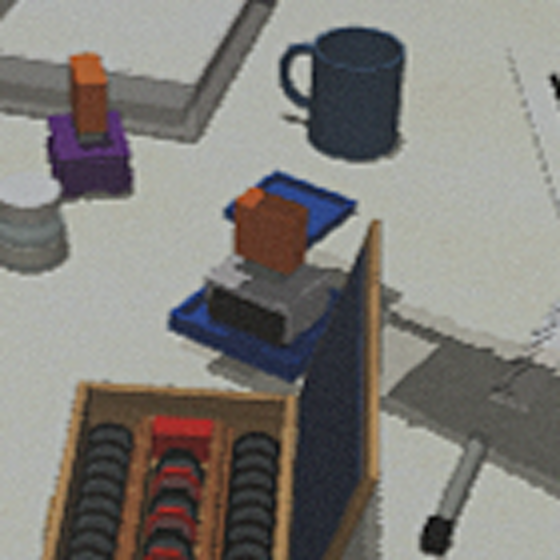

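The press stands upright in the larger tray, handle at (272,232) in the crop. Next is the lid: fingers closed, to a point behind it.

Emit:
arm_command(
  plan=[
    [-1,0.014,0.011,0,0],
    [-1,0.0276,0.0215,0,0],
    [-1,0.0276,0.0215,0,0],
    [-1,0.0276,0.0215,0,0],
    [-1,0.0276,0.0215,0,0],
    [-1,0.0276,0.0215,0,0],
    [-1,0.0276,0.0215,0,0],
    [-1,0.0276,0.0215,0,0],
    [-1,0.0276,0.0215,0,0],
    [-1,0.0136,0.0105,0,0],
    [-1,0,0,0,-0.1375],
    [-1,0,0,0,-0.1375],
    [-1,0,0,0,-0.1375],
    [-1,0,0,0,-0.1375],
    [-1,0,0,0,0],
  ],
  newtons=10,
)

```text
clock: 22.45
eef_pos: [383.4, 112.7, 278.8]
eef_rot: [3.142, -0.002, -2.939]
wrist_force: [0.4, 0.2, 0.5]
finger_gap: 0.4
finger_force: 0.0
```

```bash
python3 s.py
```

```text
rack x -160.8 y 0.5 foot z 213.25 [ 3.1416e+00 -2.3000e-03 -2.9392e+00] [0.39 0.2  0.51] 22.45
```

Emit:
arm_command(
  plan=[
    [-1,0,0,0.03,0],
    [-1,0,0,0.04,0],
    [-1,0,0,0.034,0],
    [-1,0,0,0.01,0],
    [-1,0,0,0,0],
    [-1,-0.012,0,0,0],
    [-1,-0.012,0,0,0],
    [-1,-0.008,0,0,0],
    [-1,-0.008,0,0,0],
    [-1,-0.008,0,0,0],
    [-1,-0.008,0,0,0],
    [-1,-0.008,0,0,0],
    [-1,-0.008,0,0,0],
  ],
)

```text
clock: 24.08
eef_pos: [454.8, 127.4, 166.0]
eef_rot: [3.142, -0.0, -2.938]
wrist_force: [-2.2, 0.0, 2.5]
finger_gap: 0.3
finger_force: 1.4
```

```bash
python3 s.py
```

```text
rack x -87.9 y 0.5 foot z 100.55 [ 3.1416e+00 -1.0000e-04 -2.9384e+00] [-2.15  0.01  2.5 ] 24.075
```

Emit:
arm_command(
  plan=[
    [-1,-0.0092,0,0.0003,0],
    [-1,-0.0092,0,0.0007,0],
    [-1,-0.0092,0,0.0011,0],
    [-1,-0.0088,0,0.0025,0],
    [-1,-0.0088,0,0.003,0],
    [-1,-0.0086,0,0.0036,0],
    [-1,-0.008,0,0.0046,0],
    [-1,-0.0077,0,0.0052,0],
    [-1,-0.0073,0,0.0058,0],
    [-1,-0.0065,0,0.0065,0],
    [-1,-0.006,0,0.007,0],
    [-1,-0.0055,0,0.0075,0],
    [-1,-0.0045,0,0.0082,0],
    [-1,-0.004,0,0.0083,0],
    [-1,-0.0035,0,0.0085,0],
    [-1,0,0,0,0],
  ],
)

```text
clock: 26.08
eef_pos: [558.9, 148.9, 92.5]
eef_rot: [3.142, -0.001, -2.938]
wrist_force: [-0.2, -0.3, 0.3]
finger_gap: 0.3
finger_force: 0.0
```

```bash
python3 s.py
```

```text
rack x 18.4 y 0.5 foot z 26.96 [ 3.1416e+00 -8.0000e-04 -2.9385e+00] [-0.24 -0.27  0.34] 26.075
```

Emit:
arm_command(
  plan=[
    [-1,-0.003,0,0.0075,0],
    [-1,-0.0015,0,0.0075,0],
    [-1,0,0,0.006,0],
    [-1,0,0,0.003,0],
    [-1,0,0,0.002,0],
    [-1,0,0,0.001,0],
    [-1,0,0,0,0],
  ],
)

```text
clock: 26.95
eef_pos: [563.4, 149.8, 66.8]
eef_rot: [-3.142, 0.0, -2.938]
wrist_force: [-0.8, -0.1, 5.3]
finger_gap: 0.4
finger_force: 2.5
```

```bash
python3 s.py; python3 - <<'E'
from h import *
c=eyes.camera("side"); cv2.imwrite("pics/side4.png",cv2.resize(c["img"][120:320,260:460],(600,600),interpolation=2))
E
```

```text
rack x 23.0 y 0.4 foot z 1.26 [-3.1415e+00  4.0000e-04 -2.9384e+00] [-0.83 -0.09  5.29] 26.95
```

View pics/side4.png

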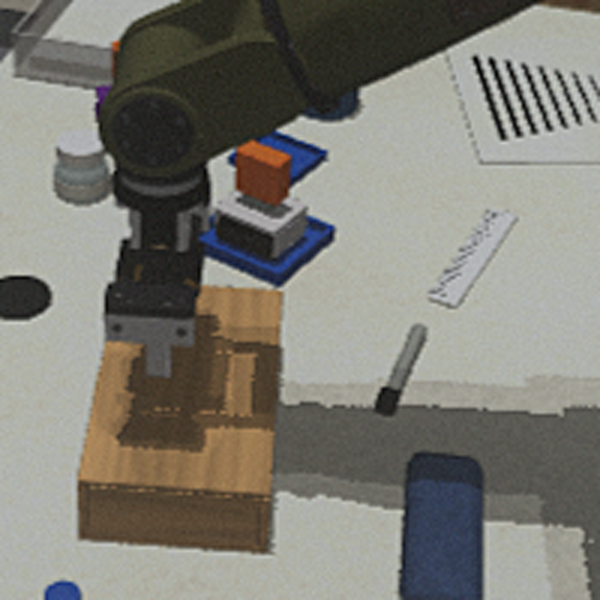

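The lid is closed with the fingertip on it at (158,370), and the press stands in its tray at (262,215). One more small push to seat the lid, then lift off.

Emit:
arm_command(
  plan=[
    [-1,0,0,0.001,0],
    [-1,0,0,0.001,0],
    [-1,0,0,0,0],
    [-1,0,0,0,0],
  ],
)

```text
clock: 27.5
eef_pos: [563.6, 149.8, 66.5]
eef_rot: [-3.142, 0.001, -2.938]
wrist_force: [-9.9, -1.8, 24.0]
finger_gap: 0.5
finger_force: 11.8
```

Seated firmly. Lifting off and moving aside for a last check.

Emit:
arm_command(
  plan=[
    [-1,0,0,-0.005,0],
    [-1,0,0,-0.03,0],
    [-1,0,0,-0.05,0],
    [-1,0,0,-0.05,0],
    [-1,0,0,-0.03,0],
    [-1,0,0.03,0,0],
    [-1,0,0.04,0,0],
    [-1,0,0.04,0,0],
    [-1,0,0.04,0,0],
    [-1,0,0.04,0,0],
    [-1,0,0.02,0,0],
    [-1,0,0,0,0],
    [-1,0,0,0,0],
  ],
)

```text
clock: 29.12
eef_pos: [521.4, 354.3, 229.2]
eef_rot: [-3.141, -0.0, -2.939]
wrist_force: [-0.6, -0.4, 0.4]
finger_gap: 0.3
finger_force: 0.0
```

```bash
python3 - <<'E'
from h import *
c=eyes.camera("top"); P=cloud(c); z=P[...,2]; d=P-np.array([541,144.7,0]); a=np.radians(11.65)
x=d[...,0]*np.cos(a)+d[...,1]*np.sin(a); y=-d[...,0]*np.sin(a)+d[...,1]*np.cos(a)
for xc in(-60,0,60): print("lid",xc,np.median(z[(abs(x-xc)<8)&(y>-110)&(y<-30)&(z>30)]).round(1))
k=cv2.inRange(cv2.cvtColor(c["img"],cv2.COLOR_BGR2HSV),(5,150,90),(18,255,255)); k[:, :345]=0;k[:,402:]=0;k[:190]=0;k[245:]=0
v,u=np.nonzero(k); print("press",len(u),np.median(P[k>0],0).round(1) if len(u) else "")
print(manip.read_state()["wrist_force"])
E
```

```text
lid -60 65.7
lid 0 65.4
lid 60 65.5
press 199 [ 552.3 -151.7  108.9]
[-0.07289593 -1.06177283 -0.23907125]
```

The lid is flat and shut, and the press is about 2 mm from the tray's middle, upright and released. Handing in.

```bash
python3 -c "
from cell import ticket
print(ticket.sign_off())"
```

```text
the job is handed in; nothing more can be done
None
```

The job is done and handed in at about 29 s: the row was rolled from red to green at about 5 mm depth with all eight lenses measuring level with the rails, the press is back upright in its blue tray, and the lid is shut; the hand-in returned no verdict.

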